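# Step the dosing dial up four clicks and confirm

## Robot

A 6-joint arm with a two-finger parallel gripper is mounted at the origin on a cart in front of the work surface, level with it; the furniture and walls round the work are solid. World frame = base frame: x ahead of the robot, y to its left, z up, the work surface at z = 0. Lengths are in m, angles in rad, forces in N, time in s.
With the tool pointing down it reaches from about 0.3 to 0.775 m from the base axis. Payload 14.6 kg.
Tool frame: the origin (TCP) lies on the centre line of the jaws, within the pads' length; the fingertips stand 14 mm ahead of it and the grasp point (between the pads) lies 5 mm behind it; x points along the fingers, y is the direction in which the jaws open and shut, and the axes are right-handed (so a half turn about x gives the same grasp; the last joint's range is limited). The gripper opens to 94 mm and grips with 3 to 60 N. Pads are 16 mm wide; open, the fingers measure 119 mm over their backs; the gripper's body (75 mm by 177 mm) begins 78 mm behind the grasp point.
Start: joints at [1.071, 0.3, 1.521, -0, 1.321, -0.067], TCP at [0.231, 0.499, 0.219] pointing down, gripper open.
Joint ranges: [-3.03, 3.03], [-0.79, 2.21], [0.23, 2.52], [-1.04, 4.18], [0, 3.07], [-2.55, 2.55]. Speed limits (rad/s): [2.22, 2.22, 2.57, 3.14, 3.14, 3.14].

## Interface

Orientations are given as [roll, pitch, yaw] about the fixed x, y, z axes, in that order (R = Rz(yaw) Ry(pitch) Rx(roll)).
In Python, from station import * gives the robot as it stands. The module is installed in compiled form; this text tells all that it offers.
- The arm moves only by the shell command python3 -m handwheel 'ROWS' [FORCE]. ROWS is JSON, a list of rows, each a list of 3 entries, a list of its own where there are three numbers: the shift along the tool's x, y, z in mm, then the turn about the tool's x in rad, then the gripper command: -1 is fully open, 1 is shut, values between are in proportion. In form: [[[dx, dy, dz], spin, gripper], ...]. A call has exactly 5 rows; each row is the pose to reach, as a shift and turn from the pose measured when the call began, along the tool's axes at that moment; what a row does not reach only later rows make up. A row lasts 1/10 s, in which the tool goes at most 50 mm and 8.59 degrees, less where a joint would pass 70% of its speed; a pose out of reach is approached as far as the arm can. A call with a gripper value outside its range is refused whole. The fingers move at their own pace and stop on an object; FORCE is the grip in N (left out, the last holds). Time passes only in rows, so rows that repeat a pose let the fingers close, or fill a call up. It gives the time, the measured TCP pose, the force and the opening at its end, in the units of the state.
- get_obs(): the state, without advancing time (a new reading comes with each control period).
- camera(name): name is "side" or "top"; returns (picture, depth): 480x640x3 uint8, blue, green, red; 480x640 float32, m along the optical axis (not along the pixel's ray), 0 where there is no reading.
- camera_info(name): a dict with "fx", "fy", "cx", "cy" (pixels), "k1" (the pictures are not rectified: a ray, as slopes to the right and down, at radius r is drawn at 1 + k1 r^2 times it, then the intrinsics apply), "extrinsics" (4x4, takes a point from camera to world coordinates). Camera axes: x right, y down, z forward; pixel columns grow to the right and rows downward; lengths in m; the calibration is good to about 2 mm. A picture is of the moment at which its call begins. camera_info takes no time and is no camera call.
- hand_in(): hands the job in, once; it reports no verdict.
The state is a dict: "time_s": time; "qpos": joint angles; "joint_vel": joint speeds; "tau": joint torques, N m; "ee_pos": TCP position; "eef_rot": TCP orientation; "force": force on the tool from outside, world axes, zero at the start; "moment": the same for the moment, N m; "grip_width": finger opening in m.
Only numpy, scipy, OpenCV 4.12 (cv2) and the standard library are available. Lean on these libraries where they do the work, as an engineer would, in place of code of your own. Each camera call takes 0.05 s, during which the arm holds its last target. There are 200 camera calls.

## Task

The next batch takes a bigger dose: with a fingertip, push the orange fin of the dosing unit's dial clockwise (seen from above) exactly four clicks from where it stands now, without going past. Then press the green button beside it all the way down to confirm, and let it come back up. Push the fin lightly, grip and lift nothing, and leave the bottles and other things around where they are.

Things in the scene. Friction and masses are not known exactly. Their poses are not given: they have to be found in the camera images.
- dial_axis (a point): point on the dial's vertical axis at the upper face of its black disc (67 mm above the table). The disc is 102 mm across and 10 mm thick, flat on the white dosing unit (a fixed box 146 x 212 mm, aluminium top 56 mm above the table; the table is z = 0). A hub of 22 mm diameter stands 25 mm above this face, and from it one orange fin reaches outwards
- fin_tip (a point): point inside the orange fin near its outer end, 44 mm from the dial's axis and 14 mm above the disc's face. The fin is an upright straight wall: 10 mm thick, from the hub out to 49 mm from the axis, its top 26 mm above the disc's face (93 mm above the table), with a white line along its top. Push it on its flat side with a fingertip, 25 to 45 mm from the axis; the disc's face beside it is free all round and the gripper must stay above it
- dose_dial (a joint): angle of the dial (rad), growing clockwise seen from above. Eight click stops 30 degrees apart, at 0, 0.524 ... 3.665 rad, each with a black tick on the white scale plate, which sits turned on the unit by a different angle each time. It starts in the second (0.524). Between clicks it resists with up to 0.13 N m (4 N at the fin); past half-way it snaps ahead by itself, off the finger. Push with under 20 N
- set_button (a joint): travel of the green button (m): 0 up, 0.006 fully down; a spring brings it up again; fully down takes about 4 N
- set_button_top (a point): centre of the top face of the green push button, 32 mm across, pressed straight down; on the dosing unit's top, 108 mm from the dial's axis
- bottle_01: full glass bottle with black cap, loose, upright, 77 mm across and 222 mm tall, only a bystander; origin at the centre of its underside, z up
- bottle_02: full glass bottle with black cap, loose, upright, 77 mm across and 222 mm tall, only a bystander; origin at the centre of its underside, z up
- bottle_03: full glass bottle with black cap, loose, upright, 77 mm across and 222 mm tall, only a bystander; origin at the centre of its underside, z up
- marker: white and blue marker pen lying on the table, 17 x 135 x 16 mm, loose, only a bystander; origin at the centre of its underside
- cap_90: black bottle cap, 33 mm across, 19 mm high, loose, only a bystander; origin at the centre of its underside

How it is judged:
By the outcome, as a careful person would: the job done as asked, in the order asked, and still so for the second after the job is handed in, with the robot touching nothing.
It also fails if it takes over 50 s, if anything falls off the work surface, if the arm or the gripper's body presses on something with over 40 N, if the wrist force passes 120 N, or if a joint passes its speed limit or range.

## Working session

There is one attempt and no reset: what is moved stays moved. The work goes in short steps, Python scripts to look and compute and a shell command to move; the robot and the scene stay as the last step left them, time stands still between calls to the robot, and variables do not carry over. Pictures are saved under pics/ and viewed, about 8 in all and at most 12, crops included, and the job is handed in when it is done.

```bash
mkdir -p pics; cat > h.py <<'E'
from station import *
import numpy as np, cv2
from scipy.spatial.transform import Rotation as R
def ray(name,u,v):
    c=camera_info(name); d=np.array([(u-c['cx'])/c['fx'],(v-c['cy'])/c['fy']]); s=d.copy()
    for _ in range(20): s=d/(1+c['k1']*(s@s))
    T=np.array(c['extrinsics']); return T[:3,3],T[:3,:3]@np.array([s[0],s[1],1])
def onz(name,u,v,z):
    o,d=ray(name,u,v); return o+d*(z-o[2])/d[2]
def proj(name,p):
    c=camera_info(name); T=np.array(c['extrinsics']); q=T[:3,:3].T@(np.array(p)-T[:3,3]); s=q[:2]/q[2]; s=s*(1+c['k1']*(s@s))
    return s*[c['fx'],c['fy']]+[c['cx'],c['cy']]
def cents(img,lo,hi,amin=30):
    m=cv2.inRange(cv2.cvtColor(img,cv2.COLOR_BGR2HSV),lo,hi)
    n,l,s,c=cv2.connectedComponentsWithStats(m); return [(s[i,4],c[i].round(1).tolist(),s[i,:4].tolist()) for i in range(1,n) if s[i,4]>amin]
def tool(v): # world mm -> tool axes
    return R.from_euler('xyz',get_obs()['eef_rot']).inv().apply(v)
E
python3 - <<'E'
from h import *
o=get_obs(); print({k:np.round(v,3).tolist() for k,v in o.items()})
print(R.from_euler('xyz',o['eef_rot']).as_matrix().round(3))
for n in('top','side'):
    im,d=camera(n); cv2.imwrite(f'pics/{n}0.png',im); print(n,np.array(camera_info(n)['extrinsics']).round(3).tolist(),camera_info(n)['fx'])
    print('orange',cents(im,(5,120,100),(20,255,255))); print('green',cents(im,(45,80,50),(85,255,255)))
E
```

```text
{'time_s': 0.0, 'qpos': [1.071, 0.3, 1.522, 0.0, 1.321, -0.067], 'joint_vel': [-0.003, -0.0, 0.001, 0.0, 0.0, -0.001], 'tau': [-0.003, -53.18, -35.273, 0.071, 0.024, -0.0], 'ee_pos': [0.231, 0.499, 0.219], 'eef_rot': [-1.677, 1.57, -2.11], 'force': [0.743, -0.425, -0.75], 'moment': [-0.051, -0.006, 0.007], 'grip_width': 0.094}
[[-0.001  0.419  0.908]
 [-0.001  0.908 -0.419]
 [-1.    -0.001 -0.   ]]
top [[-0.011, -0.989, 0.146, 0.364], [-1.0, 0.01, -0.006, -0.065], [0.005, -0.146, -0.989, 1.145], [0.0, 0.0, 0.0, 1.0]] 516.7673688967458
orange [(np.int32(57), [245.5, 240.4], [236, 234, 19, 14])]
green [(np.int32(998), [153.2, 16.4], [133, 0, 41, 33]), (np.int32(125), [7.5, 20.4], [0, 9, 15, 22]), (np.int32(44), [96.4, 45.3], [92, 37, 9, 17]), (np.int32(1120), [93.3, 63.0], [66, 38, 66, 59]), (np.int32(173), [305.7, 266.0], [299, 259, 15, 15])]
side [[0.884, -0.284, 0.37, -0.019], [-0.466, -0.578, 0.67, -1.002], [0.024, -0.765, -0.643, 0.965], [0.0, 0.0, 0.0, 1.0]] 537.614163406433
orange [(np.int32(31), [302.4, 199.4], [300, 195, 5, 9])]
green [(np.int32(387), [369.9, 32.1], [345, 22, 46, 21]), (np.int32(31), [334.4, 31.0], [331, 28, 10, 9]), (np.int32(44), [353.3, 48.5], [346, 46, 14, 6]), (np.int32(246), [368.3, 129.8], [351, 123, 32, 17]), (np.int32(231), [410.7, 137.4], [399, 130, 25, 15]), (np.int32(75), [349.8, 147.5], [340, 142, 21, 11]), (np.int32(103), [304.7, 235.8], [298, 231, 14, 10])]
```

View pics/top0.png

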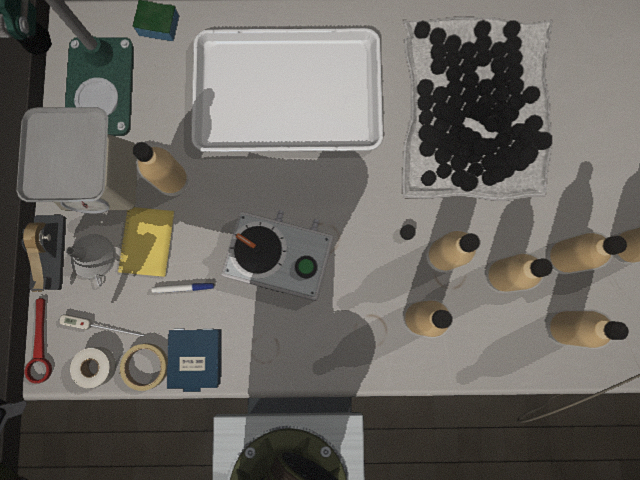

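View pics/side0.png

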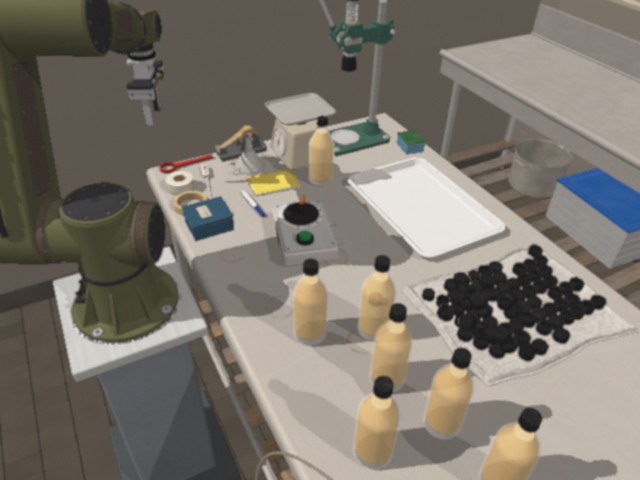

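The top view shows the unit with its dial at about (258,248), the fin pointing up-left to (237,235), and the green button at (306,266). The marker is at (182,288). The side view agrees, and the arm is clear of the scene at the left.

```bash
python3 - <<'E'
from h import *
im,d=camera('top')
x0,y0=215,200
crop=cv2.resize(im[y0:y0+105,x0:x0+130],None,fx=6,fy=5.7*6/5.7,interpolation=cv2.INTER_CUBIC)
crop=cv2.convertScaleAbs(crop,alpha=1.6)
cv2.imwrite('pics/c1.png',crop[:600])
g=cv2.cvtColor(im,cv2.COLOR_BGR2HSV); 
m=cv2.inRange(im,(0,0,0),(45,45,45)); o=cv2.inRange(g,(5,100,60),(20,255,255)); w=np.zeros_like(m); w[212:285,225:292]=255
cs,_=cv2.findContours((m|o)&w,cv2.RETR_EXTERNAL,cv2.CHAIN_APPROX_NONE)
for c in cs:
    if cv2.contourArea(c)>300:
        e=cv2.fitEllipse(cv2.convexHull(c)); print('disc',e); p=onz('top',*e[0],.067); print(p)
        for r in cv2.minEnclosingCircle(c),: print(r)
        b=cv2.boundingRect(c);print(b,onz('top',b[0],e[0][1],.067)[1]-onz('top',b[0]+b[2],e[0][1],.067)[1])
ys,xs=np.nonzero(o&w); print('fin px',len(xs),xs.mean(),ys.mean()); print(onz('top',xs.mean(),ys.mean(),.093))
pts=np.array([onz('top',a,b,.093)[:2] for a,b in zip(xs,ys)]); u=np.linalg.svd(pts-pts.mean(0))[2][0]; print('fin dir',u,pts.mean(0), 'ext',((pts-pts.mean(0))@u).min(),((pts-pts.mean(0))@u).max())
for t in (306,266),(305.7,266): print('btn',[onz('top',*t,z).round(4).tolist() for z in(.06,.07,.08)])
print(d[262:270:3,303:309:2], d[245:252,262:268:3])
s,_=camera('side'); print(onz('side',304.7,235.8,.07),onz('side',302.4,199.4,.085))
cc=camera_info('top');T=np.array(cc['extrinsics'])
o_,r_=ray('top',306,266); print('btn3d',o_+r_*np.median(d[263:269,303:309]))
E
```

```text
disc ((257.0248107910156, 248.9153289794922), (46.28586959838867, 47.80460739135742), 115.90813446044922)
[0.4997959  0.05921143 0.067     ]
((256.4254455566406, 248.3972625732422), 24.427228927612305)
(234, 226, 47, 47) 0.09871867391115727
fin px 95 245.44210526315788 240.58947368421053
[0.51401047 0.08013144 0.093     ]
fin dir [-0.55132705 -0.83428921] [0.51401868 0.08014175] ext -0.02280752042599563 0.022186935619158132
btn [[0.4633, -0.0433, 0.06], [0.4624, -0.0435, 0.07], [0.4615, -0.0437, 0.08]]
btn [[0.4633, -0.0427, 0.06], [0.4624, -0.0429, 0.07], [0.4615, -0.0431, 0.08]]
[[1.0701618 1.0706542 1.0726818]
 [1.0672339 1.0670862 1.0713522]
 [1.0700237 1.0677783 1.0691556]] [[1.0858066 1.0854294]
 [1.0841315 1.0838354]
 [1.0723686 1.0847974]
 [1.0769079 1.0839593]
 [1.079604  1.0838163]
 [1.0743461 1.0869762]
 [1.0865856 1.0856137]]
[ 0.46131425 -0.04176475  0.07      ] [0.51785263 0.0865394  0.085     ]
btn3d [ 0.46164263 -0.04364489  0.07842957]
```

View pics/c1.png

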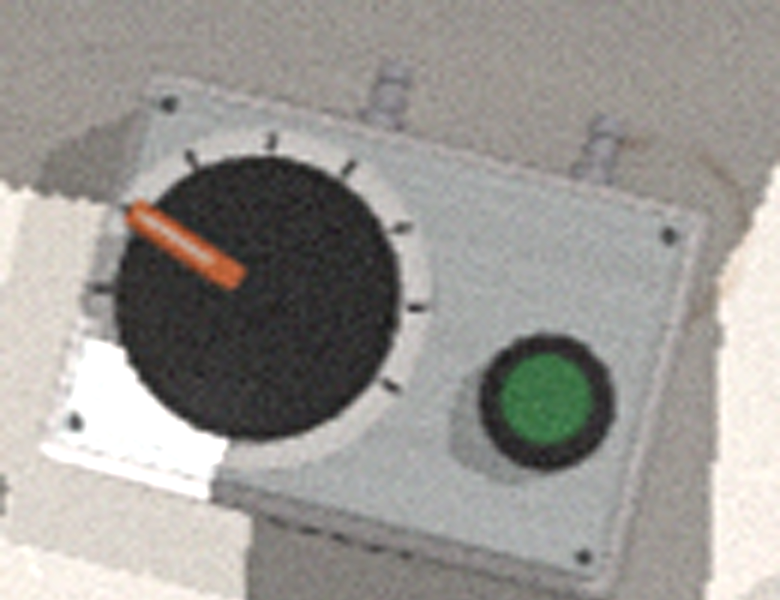

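The crop puts the disc centre at about (260,297), the fin tip tick at (125,207), and the four-clicks-on tick at (402,228). The button is at (546,400). The axis-to-button distance comes out at 109 mm, matching the 108 mm given. Fin direction is about 56° in the world frame, so the target is about -64°.

```bash
cat >> h.py <<'E'
AX=np.array([.4998,.0592])
def pose(th,gap,z,r=36): # finger beside fin at angle th(deg), gap mm from contact
    t=np.radians(th); e=np.array([np.cos(t),np.sin(t)]); n=np.array([-e[1],e[0]])
    return [*(AX+(r*e+(13+gap)*n)/1e3),z,th]
def rows(*ps): # ps: x,y,z,jaw angle deg
    o=get_obs(); M=R.from_euler('xyz',o['eef_rot']).as_matrix(); a=np.degrees(np.arctan2(M[1,1],M[0,1]))
    for p in ps:
        s=M.T@(np.array(p[:3])-o['ee_pos'])*1e3
        d=(a-p[3]+180)%360-180
        print(np.array(p).round(4).tolist(),'->',s.round(1).tolist(),round(np.radians(d),3))
def st():
    o=get_obs(); M=R.from_euler('xyz',o['eef_rot']).as_matrix()
    print('t',round(o['time_s'],2),'pos',o['ee_pos'].round(4) if hasattr(o['ee_pos'],'round') else o['ee_pos'],'jaw',round(np.degrees(np.arctan2(M[1,1],M[0,1])),1),'tilt',M[:,0].round(3),'F',np.round(o['force'],1),'w',round(o['grip_width'],3),'q',np.round(o['qpos'],2))
E
python3 -c "
from h import *
rows(pose(56,14,.219))"
```

```text
[0.4975, 0.1041, 0.219, 56.0] -> [0.3, -246.6, 408.0] 0.161
```

```bash
python3 -m handwheel '[[[0,-25,41],0.03,1],[[0,-50,82],0.06,1],[[0,-75,123],0.1,1],[[0,-100,164],0.13,1],[[0,-125,205],0.16,1]]' 10
python3 -m handwheel '[[[0,-25,41],0,1],[[0,-50,82],0,1],[[0,-75,123],0,1],[[0,-100,164],0,1],[[0,-110,190],0,1]]'
python3 - <<'E'
from h import *
st(); rows(pose(56,14,.219),pose(56,14,.12),pose(56,14,.091))
E
```

```text
time_s: 0.7
ee_pos: [0.3649, 0.298, 0.2192]
eef_rot: [-1.179, 1.57, -1.773]
force: [0.7, 0.3, 0.3]
grip_width: 0.0575
time_s: 1.2
ee_pos: [0.4615, 0.0976, 0.2194]
eef_rot: [-1.006, 1.57, -1.602]
force: [0.7, 0.8, -0.4]
grip_width: 0.0172
t 1.2 pos [0.4615 0.0976 0.2194] jaw 55.9 tilt [-0.    -0.001 -1.   ] F [ 0.7  0.8 -0.4] w 0.017 q [ 0.13  0.12  1.73 -0.    1.28 -0.84]
[0.4975, 0.1041, 0.219, 56.0] -> [0.4, 25.6, 26.2] -0.002
[0.4975, 0.1041, 0.12, 56.0] -> [99.4, 25.7, 26.2] -0.002
[0.4975, 0.1041, 0.091, 56.0] -> [128.4, 25.7, 26.1] -0.002
```

```bash
python3 -m handwheel '[[[0,13,13],0,1],[[0,25.6,26],0,1],[[35,25.6,26],0,1],[[70,25.6,26],0,1],[[99,25.6,26],0,1]]'
python3 - <<'E'
from h import *
st(); rows(pose(56,14,.12),pose(56,14,.091))
for n,(u,v) in (('top',(260,245)),('side',(305,200))):
    im,_=camera(n); im=im[v-50:v+50,u-65:u+65]; cv2.imwrite(f'pics/{n}2.png',cv2.convertScaleAbs(cv2.resize(im,None,fx=4,fy=4,interpolation=cv2.INTER_CUBIC),alpha=1.5))
cv2.imwrite('pics/b2.png',np.hstack([cv2.resize(cv2.imread(f'pics/{n}2.png'),(400,308)) for n in('top','side')]))
E
```

```text
time_s: 1.7
ee_pos: [0.4969, 0.104, 0.1185]
eef_rot: [-1.872, 1.569, -2.468]
force: [0.9, 0.1, -0.9]
grip_width: 0.0004
t 1.7 pos [0.4969 0.104  0.1185] jaw 55.9 tilt [-0.001 -0.001 -1.   ] F [ 0.9  0.1 -0.9] w 0.0 q [ 0.13  0.32  1.75 -0.    1.08 -0.84]
[0.4975, 0.1041, 0.12, 56.0] -> [-1.5, 0.5, 0.5] -0.002
[0.4975, 0.1041, 0.091, 56.0] -> [27.5, 0.5, 0.5] -0.002
```

View pics/b2.png

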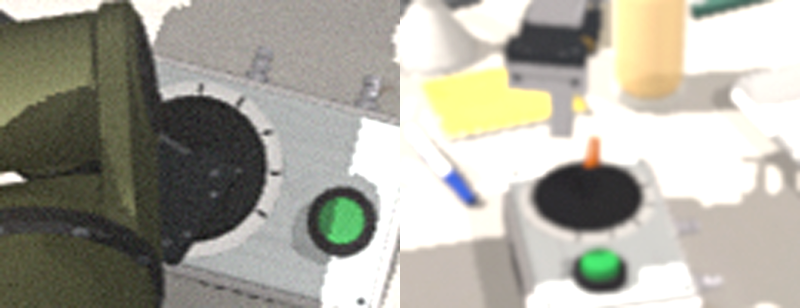

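The top view is blocked by the arm. The side view shows the fingertip left of and behind the fin at (563,133), with the fin at (594,155), as planned, so I lower.

```bash
cat >> h.py <<'E'
def fin(): # dial angle estimate from side view orange
    im,_=camera('side'); g=cv2.cvtColor(im,cv2.COLOR_BGR2HSV); w=np.zeros(g.shape[:2],np.uint8); w[180:230,270:335]=255
    o=cv2.inRange(g,(3,110,50),(20,255,255))&w; ys,xs=np.nonzero(o); print('orange n',len(xs),'at',xs.mean().round(1),ys.mean().round(1))
    # compare with expected centroids of fin at each stop
    for k in range(-1,7):
        t=np.radians(56-30*k); p=np.array([*(AX+.030*np.array([np.cos(t),np.sin(t)])),.082]); print(k,proj('side',p).round(1),end=' ')
    print()
E
python3 -m handwheel '[[[9,0,0],0,1],[[18,0.5,0.5],0,1],[[27,0.5,0.5],0,1],[[27,0.5,0.5],0,1],[[27,0.5,0.5],0,1]]'
python3 - <<'E'
from h import *
st(); fin(); rows(pose(56,2,.091),*[pose(t,0,.091) for t in (52,47,42,37,33)])
E
```

```text
time_s: 2.3
ee_pos: [0.4962, 0.104, 0.0904]
eef_rot: [-2.293, 1.565, -2.889]
force: [0.0, 0.1, -0.8]
grip_width: 0.0005
t 2.3 pos [0.4962 0.104  0.0904] jaw 55.9 tilt [-0.006 -0.002 -1.   ] F [ 0.   0.1 -0.8] w 0.001 q [ 0.13  0.36  1.77 -0.    1.02 -0.84]
orange n 31 at 301.9 200.8
-1 [296.8 201.3] 0 [302.4 200.9] 1 [307.5 202.2] 2 [311.  204.8] 3 [311.8 208.2] 4 [309.6 211.4] 5 [305.1 213.4] 6 [299.4 213.9] 
[0.5075, 0.0974, 0.091, 56.0] -> [-0.5, 0.8, 12.9] -0.002
[0.5117, 0.0956, 0.091, 52.0] -> [-0.5, 1.7, 17.5] 0.067
[0.5148, 0.0944, 0.091, 47.0] -> [-0.5, 2.4, 20.7] 0.155
[0.5179, 0.0929, 0.091, 42.0] -> [-0.5, 2.9, 24.0] 0.242
[0.5207, 0.0912, 0.091, 37.0] -> [-0.5, 3.1, 27.4] 0.329
[0.5229, 0.0897, 0.091, 33.0] -> [-0.5, 3.1, 30.0] 0.399
```

```bash
python3 -m handwheel '[[[0,0.4,6],0,1],[[0,0.8,11],0,1],[[0,1,13],0,1],[[0,1.4,15],0.03,1],[[0,1.7,17.5],0.067,1]]'
python3 - <<'E'
from h import *
st(); fin(); rows(*[pose(t,0,.091) for t in (49,46,43,40,38)])
E
```

```text
time_s: 2.85
ee_pos: [0.5119, 0.0959, 0.0907]
eef_rot: [-2.348, 1.565, -3.013]
force: [-1.7, 4.5, 2.9]
grip_width: 0.0007
t 2.85 pos [0.5119 0.0959 0.0907] jaw 51.9 tilt [-0.006 -0.001 -1.   ] F [-1.7  4.5  2.9] w 0.001 q [ 0.11  0.39  1.73 -0.    1.03 -0.79]
orange n 53 at 303.7 201.6
-1 [296.8 201.3] 0 [302.4 200.9] 1 [307.5 202.2] 2 [311.  204.8] 3 [311.8 208.2] 4 [309.6 211.4] 5 [305.1 213.4] 6 [299.4 213.9] 
[0.5136, 0.0949, 0.091, 49.0] -> [-0.3, 0.2, 1.6] 0.048
[0.5155, 0.0941, 0.091, 46.0] -> [-0.3, 0.8, 3.6] 0.101
[0.5173, 0.0933, 0.091, 43.0] -> [-0.3, 1.2, 5.5] 0.153
[0.519, 0.0923, 0.091, 40.0] -> [-0.3, 1.5, 7.5] 0.205
[0.5202, 0.0916, 0.091, 38.0] -> [-0.3, 1.7, 8.8] 0.24
```

```bash
python3 -m handwheel '[[[0,0.2,1.6],0.05,1],[[0,0.8,3.6],0.1,1],[[0,1.2,5.5],0.15,1],[[0,1.5,7.5],0.2,1],[[0,1.7,8.8],0.24,1]]'
python3 - <<'E'
from h import *
st(); fin(); rows(*[pose(t,0,.091) for t in (36,32,28,24,20,16,12,8)])
E
```

```text
time_s: 3.4
ee_pos: [0.5203, 0.0914, 0.0906]
eef_rot: [-2.01, 1.565, -2.919]
force: [0.0, -0.2, 0.1]
grip_width: 0.0003
t 3.4 pos [0.5203 0.0914 0.0906] jaw 37.9 tilt [-0.005 -0.001 -1.   ] F [ 0.  -0.2  0.1] w 0.0 q [ 0.1   0.4   1.71 -0.    1.04 -0.56]
orange n 101 at 306.9 203.8
-1 [296.8 201.3] 0 [302.4 200.9] 1 [307.5 202.2] 2 [311.  204.8] 3 [311.8 208.2] 4 [309.6 211.4] 5 [305.1 213.4] 6 [299.4 213.9] 
[0.5213, 0.0909, 0.091, 36.0] -> [-0.4, 0.4, 0.9] 0.031
[0.5234, 0.0893, 0.091, 32.0] -> [-0.4, 1.1, 3.4] 0.101
[0.5255, 0.0876, 0.091, 28.0] -> [-0.4, 1.7, 6.1] 0.171
[0.5274, 0.0857, 0.091, 24.0] -> [-0.4, 2.1, 8.7] 0.241
[0.5292, 0.0837, 0.091, 20.0] -> [-0.4, 2.3, 11.4] 0.311
[0.5308, 0.0816, 0.091, 16.0] -> [-0.4, 2.3, 14.0] 0.38
[0.5323, 0.0794, 0.091, 12.0] -> [-0.4, 2.1, 16.7] 0.45
[0.5336, 0.0771, 0.091, 8.0] -> [-0.4, 1.7, 19.4] 0.52
```

One click: the force dropped to zero and the orange moved to about stop 1. Now the second.

```bash
python3 -m handwheel '[[[0,0.4,0.9],0.03,1],[[0,1.1,3.4],0.1,1],[[0,1.7,6.1],0.17,1],[[0,2.1,8.7],0.24,1],[[0,2.3,11.4],0.31,1]]'
python3 - <<'E'
from h import *
st(); fin(); rows(*[pose(t,0,.091) for t in (18,16,13,10,8)])
E
```

```text
time_s: 3.95
ee_pos: [0.529, 0.0839, 0.0905]
eef_rot: [-1.775, 1.565, -2.998]
force: [-1.9, 1.8, 0.9]
grip_width: 0.0005
t 3.95 pos [0.529  0.0839 0.0905] jaw 19.9 tilt [-0.006 -0.001 -1.   ] F [-1.9  1.8  0.9] w 0.0 q [ 0.09  0.41  1.69 -0.    1.04 -0.26]
orange n 116 at 308.2 204.6
-1 [296.8 201.3] 0 [302.4 200.9] 1 [307.5 202.2] 2 [311.  204.8] 3 [311.8 208.2] 4 [309.6 211.4] 5 [305.1 213.4] 6 [299.4 213.9] 
[0.53, 0.0827, 0.091, 18.0] -> [-0.5, 0.5, 1.1] 0.029
[0.5308, 0.0816, 0.091, 16.0] -> [-0.5, 0.9, 2.4] 0.064
[0.532, 0.08, 0.091, 13.0] -> [-0.5, 1.4, 4.3] 0.117
[0.533, 0.0783, 0.091, 10.0] -> [-0.5, 1.8, 6.3] 0.169
[0.5336, 0.0771, 0.091, 8.0] -> [-0.5, 2.0, 7.6] 0.204
```

```bash
python3 -m handwheel '[[[0,0.5,1.1],0.03,1],[[0,0.9,2.4],0.064,1],[[0,1.4,4.3],0.117,1],[[0,1.8,6.3],0.17,1],[[0,2,7.6],0.204,1]]'
python3 - <<'E'
from h import *
st(); fin(); rows(*[pose(t,0,.091) for t in (5,1,-3,-7,-11)])
E
```

```text
time_s: 4.5
ee_pos: [0.5337, 0.0769, 0.0904]
eef_rot: [-1.48, 1.565, -2.911]
force: [0.4, -0.3, 0.9]
grip_width: 0.0001
t 4.5 pos [0.5337 0.0769 0.0904] jaw 8.0 tilt [-0.006 -0.001 -1.   ] F [ 0.4 -0.3  0.9] w 0.0 q [ 0.08  0.42  1.68 -0.    1.05 -0.06]
orange n 147 at 309.8 206.3
-1 [296.8 201.3] 0 [302.4 200.9] 1 [307.5 202.2] 2 [311.  204.8] 3 [311.8 208.2] 4 [309.6 211.4] 5 [305.1 213.4] 6 [299.4 213.9] 
[0.5345, 0.0753, 0.091, 5.0] -> [-0.6, 0.5, 1.6] 0.051
[0.5356, 0.0728, 0.091, 1.0] -> [-0.6, 1.2, 4.1] 0.12
[0.5364, 0.0703, 0.091, -3.0] -> [-0.6, 1.7, 6.8] 0.19
[0.5371, 0.0677, 0.091, -7.0] -> [-0.6, 2.1, 9.4] 0.26
[0.5376, 0.0651, 0.091, -11.0] -> [-0.6, 2.2, 12.1] 0.33
```

Second click done. Now the third, to -22° (half-way is -19°).

```bash
python3 -m handwheel '[[[0,0.5,1.6],0.05,1],[[0,1.2,4.1],0.12,1],[[0,1.7,6.8],0.19,1],[[0,2.1,9.4],0.26,1],[[0,2.2,12.1],0.33,1]]'
python3 - <<'E'
from h import *
st(); fin(); rows(*[pose(t,0,.091) for t in (-13,-15,-18,-20,-22)])
E
```

```text
time_s: 5.05
ee_pos: [0.5376, 0.0654, 0.0904]
eef_rot: [-1.236, 1.565, -2.999]
force: [-1.0, 1.7, 0.0]
grip_width: 0.0004
t 5.05 pos [0.5376 0.0654 0.0904] jaw -11.0 tilt [-0.006 -0.001 -1.   ] F [-1.   1.7  0. ] w 0.0 q [ 0.05  0.43  1.67 -0.    1.05  0.25]
orange n 154 at 309.8 207.5
-1 [296.8 201.3] 0 [302.4 200.9] 1 [307.5 202.2] 2 [311.  204.8] 3 [311.8 208.2] 4 [309.6 211.4] 5 [305.1 213.4] 6 [299.4 213.9] 
[0.5378, 0.0638, 0.091, -13.0] -> [-0.6, 0.4, 1.1] 0.03
[0.5379, 0.0624, 0.091, -15.0] -> [-0.6, 0.8, 2.4] 0.065
[0.5381, 0.0604, 0.091, -18.0] -> [-0.6, 1.3, 4.4] 0.118
[0.5381, 0.0591, 0.091, -20.0] -> [-0.6, 1.6, 5.7] 0.152
[0.538, 0.0578, 0.091, -22.0] -> [-0.6, 1.9, 7.0] 0.187
```

```bash
python3 -m handwheel '[[[0,0.4,1.1],0.03,1],[[0,0.8,2.4],0.065,1],[[0,1.3,4.4],0.118,1],[[0,1.6,5.7],0.15,1],[[0,1.9,7],0.187,1]]'
python3 - <<'E'
from h import *
st(); fin(); rows(*[pose(t,0,.091) for t in (-25,-29,-33,-37,-41)])
im,_=camera('side'); im=im[170:250,250:357]; cv2.imwrite('pics/s3.png',cv2.resize(im,None,fx=6,fy=6,interpolation=cv2.INTER_CUBIC))
E
```

```text
time_s: 5.6
ee_pos: [0.5381, 0.0576, 0.0904]
eef_rot: [-0.963, 1.565, -2.916]
force: [0.1, -0.6, 0.4]
grip_width: 0.0007
t 5.6 pos [0.5381 0.0576 0.0904] jaw -21.9 tilt [-0.006 -0.001 -1.   ] F [ 0.1 -0.6  0.4] w 0.001 q [ 0.04  0.43  1.67 -0.    1.05  0.42]
orange n 168 at 309.9 209.2
-1 [296.8 201.3] 0 [302.4 200.9] 1 [307.5 202.2] 2 [311.  204.8] 3 [311.8 208.2] 4 [309.6 211.4] 5 [305.1 213.4] 6 [299.4 213.9] 
[0.5379, 0.0558, 0.091, -25.0] -> [-0.6, 0.5, 1.7] 0.051
[0.5376, 0.0531, 0.091, -29.0] -> [-0.6, 1.2, 4.3] 0.121
[0.5371, 0.0505, 0.091, -33.0] -> [-0.6, 1.7, 6.9] 0.191
[0.5364, 0.0479, 0.091, -37.0] -> [-0.6, 2.0, 9.5] 0.261
[0.5355, 0.0454, 0.091, -41.0] -> [-0.6, 2.1, 12.2] 0.331
```

View pics/s3.png

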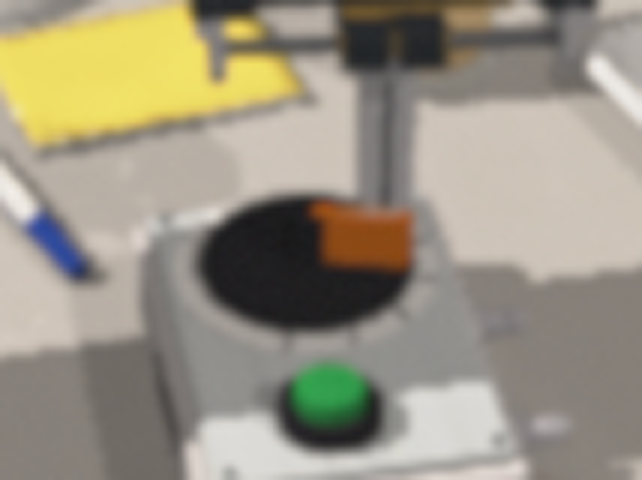

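The side view shows the fin pointing right, its end at about (412,240). Ticks remain ahead at (405,312), (355,335) and (290,340), so three clicks are done. The pen and the button are untouched. Now the fourth.

```bash
python3 -m handwheel '[[[0,0.5,1.7],0.05,1],[[0,1.2,4.3],0.12,1],[[0,1.7,6.9],0.19,1],[[0,2,9.5],0.26,1],[[0,2.1,12.2],0.33,1]]'
python3 - <<'E'
from h import *
st(); fin(); rows(*[pose(t,0,.091) for t in (-43,-45,-48,-50,-52)])
print([ (k,((proj('side',[*(AX+.058*np.array([np.cos(np.radians(a)),np.sin(np.radians(a))])),.059])-[250,170])*6).round().tolist()) for k,a in enumerate(range(56,-125,-30))])
E
```

```text
time_s: 6.2
ee_pos: [0.5357, 0.0458, 0.0904]
eef_rot: [-0.723, 1.566, -3.006]
force: [1.4, 2.2, -0.2]
grip_width: 0.0004
t 6.2 pos [0.5357 0.0458 0.0904] jaw -40.8 tilt [-0.005 -0.001 -1.   ] F [ 1.4  2.2 -0.2] w 0.0 q [ 0.02  0.42  1.68 -0.    1.05  0.73]
orange n 165 at 309.3 210.1
-1 [296.8 201.3] 0 [302.4 200.9] 1 [307.5 202.2] 2 [311.  204.8] 3 [311.8 208.2] 4 [309.6 211.4] 5 [305.1 213.4] 6 [299.4 213.9] 
[0.535, 0.0442, 0.091, -43.0] -> [-0.6, 0.5, 1.3] 0.034
[0.5344, 0.0429, 0.091, -45.0] -> [-0.6, 0.9, 2.6] 0.068
[0.5335, 0.0411, 0.091, -48.0] -> [-0.6, 1.4, 4.6] 0.121
[0.5329, 0.04, 0.091, -50.0] -> [-0.6, 1.6, 5.9] 0.156
[0.5322, 0.0388, 0.091, -52.0] -> [-0.6, 1.9, 7.2] 0.191
[(0, [322.0, 190.0]), (1, [381.0, 205.0]), (2, [421.0, 235.0]), (3, [431.0, 274.0]), (4, [407.0, 312.0]), (5, [354.0, 337.0]), (6, [288.0, 342.0])]
```

Predicted tick positions match the picture exactly, so I finish the fourth push.

```bash
python3 -m handwheel '[[[0,0.5,1.3],0.034,1],[[0,0.9,2.6],0.07,1],[[0,1.4,4.6],0.12,1],[[0,1.6,5.9],0.156,1],[[0,1.9,7.2],0.19,1]]'
python3 - <<'E'
from h import *
st(); fin()
E
```

```text
time_s: 6.75
ee_pos: [0.5322, 0.0388, 0.0904]
eef_rot: [-0.465, 1.565, -2.94]
force: [-0.3, -0.7, -0.3]
grip_width: 0.0002
t 6.75 pos [0.5322 0.0388 0.0904] jaw -51.8 tilt [-0.005 -0.001 -1.   ] F [-0.3 -0.7 -0.3] w 0.0 q [ 0.    0.41  1.69 -0.    1.04  0.91]
orange n 171 at 308.4 211.8
-1 [296.8 201.3] 0 [302.4 200.9] 1 [307.5 202.2] 2 [311.  204.8] 3 [311.8 208.2] 4 [309.6 211.4] 5 [305.1 213.4] 6 [299.4 213.9]
```

```bash
python3 -m handwheel '[[[0,0,-5],0,1],[[0,0,-10],0,1],[[-25,0,-12],0,1],[[-50,0,-12],0,1],[[-70,0,-12],0,1]]'
python3 - <<'E'
from h import *
st(); fin(); rows([.462,-.0432,.16,-52],[.462,-.0432,.11,-52])
im,_=camera('side'); im=im[170:250,250:357]; cv2.imwrite('pics/s4.png',cv2.resize(im,None,fx=6,fy=6,interpolation=cv2.INTER_CUBIC))
E
```

```text
time_s: 7.3
ee_pos: [0.5425, 0.0465, 0.1617]
eef_rot: [-0.426, 1.566, -2.902]
force: [-0.3, 0.3, 0.2]
grip_width: 0.0001
t 7.3 pos [0.5425 0.0465 0.1617] jaw -51.8 tilt [-0.005 -0.001 -1.   ] F [-0.3  0.3  0.2] w 0.0 q [ 0.02  0.34  1.6  -0.    1.2   0.92]
orange n 184 at 308.6 211.5
-1 [296.8 201.3] 0 [302.4 200.9] 1 [307.5 202.2] 2 [311.  204.8] 3 [311.8 208.2] 4 [309.6 211.4] 5 [305.1 213.4] 6 [299.4 213.9] 
[0.462, -0.0432, 0.16, -52.0] -> [4.9, 20.2, 119.6] 0.003
[0.462, -0.0432, 0.11, -52.0] -> [54.9, 20.2, 119.5] 0.003
```

View pics/s4.png

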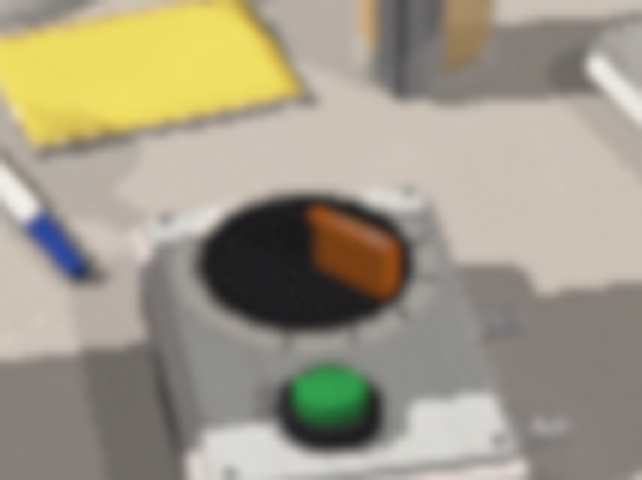

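The side view shows the fin's outer end at about (395,285), pointing at the fourth tick (407,312); the orange centroid (308.6,211.5) fits stop 4 (309.6,211.4). Now to the button.

```bash
python3 -m handwheel '[[[0,5,30],0,1],[[0,10,60],0,1],[[0,15,90],0,1],[[0,20,119.5],0,1],[[35,20,119.5],0,1]]'
python3 - <<'E'
from h import *
st(); rows([.462,-.0434,.100,-52],[.462,-.0434,.093,-52])
E
```

```text
time_s: 7.9
ee_pos: [0.462, -0.0449, 0.1299]
eef_rot: [2.012, 1.566, -0.465]
force: [0.7, 0.4, -0.8]
grip_width: 0.0007
t 7.9 pos [ 0.462  -0.0449  0.1299] jaw -51.9 tilt [ 0.005 -0.002 -1.   ] F [ 0.7  0.4 -0.8] w 0.001 q [-0.17  0.21  1.86 -0.    1.07  0.73]
[0.462, -0.0434, 0.1, -52.0] -> [29.9, -1.3, -0.9] 0.002
[0.462, -0.0434, 0.093, -52.0] -> [36.9, -1.4, -0.9] 0.002
```

```bash
python3 -m handwheel '[[[12,-1,-1],0,1],[[24,-1.3,-1],0,1],[[33,-1.3,-1],0,1],[[36,-1.3,-1],0,1],[[38,-1.3,-1],0,1]]'
python3 - <<'E'
from h import *
st()
im,_=camera('side'); im=im[170:250,250:357]; cv2.imwrite('pics/s5.png',cv2.resize(im,None,fx=6,fy=6,interpolation=cv2.INTER_CUBIC))
E
```

```text
time_s: 8.4
ee_pos: [0.4624, -0.0432, 0.0919]
eef_rot: [2.012, 1.566, -0.464]
force: [-0.5, 0.3, 1.5]
grip_width: 0.0003
t 8.4 pos [ 0.4624 -0.0432  0.0919] jaw -51.9 tilt [ 0.005 -0.002 -1.   ] F [-0.5  0.3  1.5] w 0.0 q [-0.17  0.27  1.89 -0.    0.98  0.74]
```

View pics/s5.png

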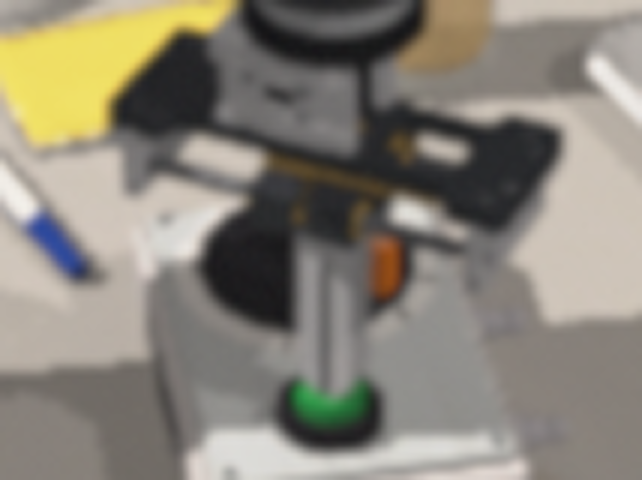

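The fingertip stands at (330,390), centred on the green button, just at contact (about 1.5 N). I press 1 to 2 mm per row and read the force.

```bash
python3 -m handwheel '[[[1,0,0],0,1],[[2,0,0],0,1],[[3,0,0],0,1],[[4,0,0],0,1],[[5,0,0],0,1]]'; python3 -m handwheel '[[[0.5,0,0],0,1],[[1,0,0],0,1],[[1.5,0,0],0,1],[[2,0,0],0,1],[[2,0,0],0,1]]'
```

```text
time_s: 8.95
ee_pos: [0.4627, -0.0432, 0.0871]
eef_rot: [2.085, 1.565, -0.391]
force: [1.2, -0.2, 3.5]
grip_width: 0.0003
time_s: 9.45
ee_pos: [0.4628, -0.0432, 0.0859]
eef_rot: [2.094, 1.564, -0.382]
force: [-6.2, 2.2, 16.6]
grip_width: 0.0007
```

It bottomed out: 6 mm of travel and the force rising to 16.6 N. Release straight up and away.

```bash
python3 -m handwheel '[[[-4,0,0],0,1],[[-10,0,0],0,1],[[-30,0,0],0,1],[[-60,0,0],0,1],[[-100,0,0],0,1]]'; python3 -m handwheel '[[[-20,0,-20],0,1],[[-20,0,-50],0,1],[[-20,0,-90],0,1],[[-20,0,-130],0,1],[[-20,0,-130],0,1]]'
python3 - <<'E'
from h import *
st(); fin()
for n,(u,v) in (('top',(265,250)),('side',(303,210))):
    im,_=camera(n); cv2.imwrite(f'pics/{n}6.png',cv2.resize(im[v-40:v+40,u-52:u+52],(400,308),interpolation=cv2.INTER_CUBIC)); print(n,cents(im,(45,80,50),(85,255,255))[-1])
    a=cv2.imread(f'pics/{n}0.png'); globals()[n]=im
cv2.imwrite('pics/b6.png',np.vstack([np.hstack([cv2.imread(f'pics/{n}6.png') for n in('top','side')]),cv2.resize(np.hstack([top,side]),(800,290))]))
E
```

```text
time_s: 9.95
ee_pos: [0.4613, -0.0429, 0.186]
eef_rot: [1.888, 1.567, -0.589]
force: [0.1, -0.2, -0.3]
grip_width: 0.0004
time_s: 10.45
ee_pos: [0.5653, 0.0397, 0.2052]
eef_rot: [1.738, 1.568, -0.736]
force: [0.1, 0.4, -0.4]
grip_width: 0.0003
t 10.45 pos [0.5653 0.0397 0.2052] jaw -51.7 tilt [ 0.002 -0.002 -1.   ] F [ 0.1  0.4 -0.4] w 0.0 q [ 0.01  0.35  1.49 -0.    1.3   0.91]
orange n 183 at 308.6 211.5
-1 [296.8 201.3] 0 [302.4 200.9] 1 [307.5 202.2] 2 [311.  204.8] 3 [311.8 208.2] 4 [309.6 211.4] 5 [305.1 213.4] 6 [299.4 213.9] 
top (np.int32(186), [305.6, 266.1], [298, 259, 16, 15])
side (np.int32(116), [304.5, 235.6], [298, 231, 14, 10])
```

View pics/b6.png

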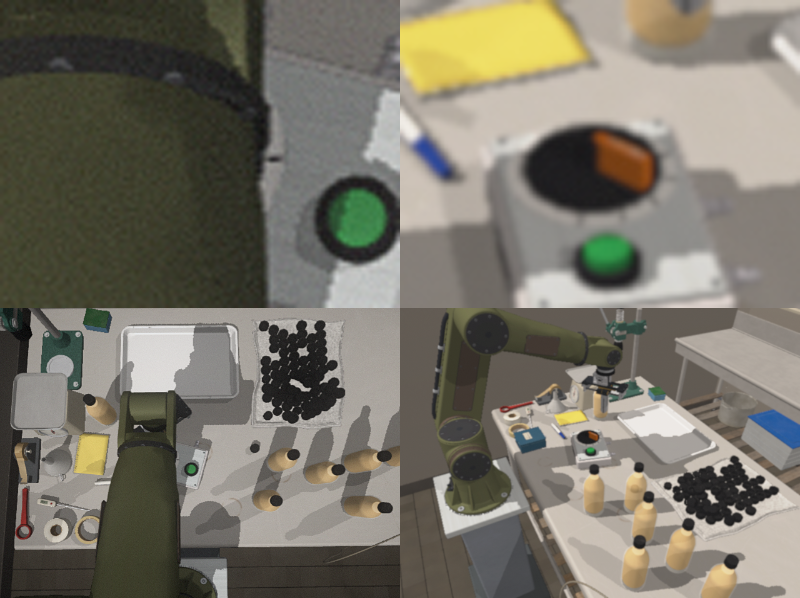

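The side view shows the fin still at stop 4, the button raised again at its starting pixels, and the arm clear. The bottles, pen and cap look unmoved.

```bash
python3 -c "
from station import *
hand_in()"
```

```text
the job is handed in; nothing more can be done
```

I turned the dial four clicks clockwise with the closed fingertip, pressed the green button fully down and let it come back up, then handed the job in at about 10.5 s.

- **Dial:** I pushed each click just past half-way and stopped, so the fin snapped ahead off the finger. Force on the tool fell back to about zero after each one, and the highest reading between moves was about 6 N. In the last side picture the fin is centred at pixel (308.6, 211.5). The fourth click should be at (309.6, 211.4).
- **Button:** It went down about 6 mm after contact, and the force rose to 16.6 N against the stop. It now shows at the same pixels as at the start, to within half a pixel, so it is up again.
- **Surroundings:** The arm is clear and touching nothing. By eye, the bottles, pen and cap are where they were; I did not measure them.

No check failed or disagreed. The arm blocks the dial in the top view, so the final dial check rests on the side camera alone.

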